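# Wind up the lid press and draw out the tin

### The job

The lid press still holds a tin under its bell. Wind the handwheel up until the stem bears on its stop inside the press head, letting your hand rise with the wheel so that you neither push it down nor pull it up on its springs, and without forcing the stop, and leave it resting there; then draw the carrier out by its post as far as it goes, the tin still sitting in it. Do not knock over or shift the shaker and the timer beside the press.

Things in the scene. Friction and masses are not known exactly. Their poses are not given: they have to be found in the camera images.
- press: lid press, grey painted base 200 x 150 x 18 mm fixed to the table; at its back a column, on it a head. Origin under the middle of the base, on the axis of stem and wheel; its x axis points away from the carrier's front toward the column, z up. Place and yaw differ each time
- press_head: the press's fixed overhanging head, a grey block 146 x 82 mm from 130 to 185 mm above the table, on it a low brass bush (18 mm radius, top at 192 mm). Same origin and axes as the press. Hidden inside, not measured, is a stop sleeve with a rubber buffer, clamped at another height each time: the stem meets it after rising 20 to 36 mm from wheel joint 0 (at 2.8 to 5.2 rad)
- press_stem: the vertical rising stem (18 mm thick) with an aluminium bell (104 mm across) at its lower end, at first reaching about 10 mm down over the tin. Origin: that of the press at wheel joint 0; it rises with the stem. Its stop counts as reached from 3 N; over 50 N on it is forcing (about 0.45 rad of wheel past the touch: the buffer gives 1 mm per 15 N)
- wheel_mid (a point): centre of the black handwheel on top of the stem: round rim, 62 mm outer diameter, 14 mm high, this point at its mid height (230 mm above the table at wheel joint 0), hub up to 8 mm above it; 31 mm free between rim and bush at first, more as it rises. The rim can be gripped across its outside at any yaw
- press_wheel (a joint): wheel angle, rad, 0 at the start, grows anticlockwise seen from above; stem and wheel rise 7 mm per rad (steep quick thread). Turning takes about 0.2 N m (a hand at rest may feel 0.15 either way, from friction); a newton on the stop adds 0.007 N m, so 0.7 N m more per rad past the touch. Let go, it stays if the stop force is under about 15 N, else springs back to about that
- press_carrier (a joint): how far the carrier plate is drawn out, m: 0 in, 0.085 fully out at its end stop; slides along the press's -x axis, friction about 3 N. The tin under the bell blocks it until the bell is raised
- carrier_post (a point): grip point of the upright steel post at the carrier's front end: 16 mm diameter, from 29 mm to 80 mm above the table with a 20 mm wide, 6 mm thick black cap at its top; this point is on its axis, 60 mm above the table; at 128 mm in front of the press axis when the carrier is in
- tin: low round tin, 86 mm diameter, 40 mm high, standing loose in the carrier's nest (a ring 6 mm high) with its origin at its underside, 29 mm above the table
- sprinkles: loose upright shaker, 41 mm across, 105 mm high, standing left of the press; origin under its middle; leave alone
- timer: loose twist timer, 66 mm across, 49 mm high, right of the press; origin under its middle; leave alone
- wheel_float (a joint): how far the wheel is pushed along the stem against the springs under and over it, m: 0 at rest, positive when the hand pulls it up, negative when pushed down, 5 N per mm, at most 7 mm either way. More than 4 mm either way (20 N) is too much
Things that resemble listed ones, but are neither listed nor needed, are in the scene too. Leave any blue or green look-alike of the tin alone.

How it is judged:
By the outcome, as a careful person would: the job done as asked, in the order asked, and still so for the second after the job is handed in, with the robot touching nothing.
It also fails if it takes over 70 s, if anything falls off the work surface, if the arm or the gripper's body presses on something with over 40 N, if the wrist force passes 120 N, or if a joint passes its speed limit or range.

### The arm

A 6-joint arm with a two-finger parallel gripper is mounted at the origin on a cart in front of the work surface, level with it; the furniture and walls round the work are solid. World frame = base frame: x ahead of the robot, y to its left, z up, the work surface at z = 0. Lengths are in mm, angles in degrees, forces in N, time in s.
With the tool pointing down it reaches from about 350 to 975 mm from the base axis. Payload 4.9 kg.
Tool frame: the origin (TCP) lies between the finger pads; the fingertips stand ctrl.nose_length ahead of it and the grasp point (between the pads) is the TCP (ctrl.nose_length is the distance from the TCP to the fingertips, in mm); z points along the fingers, y is the line along which they close (so a half turn about z gives the same grasp; the last joint's range is limited). The gripper opens to 85 mm and grips with 20 to 120 N. Pads are 22 mm wide; open, the fingers measure 114 mm over their backs; the gripper's body (76 mm by 85 mm) begins 54 mm behind the grasp point. The pads swing forward as they close: fully open they stand 13 mm farther back than shut.
Start: joints at [-77.922, 3.019, 92.412, -0, 84.569, -6.818], TCP at [202.403, -591.299, 250.304] pointing down, gripper open.
Joint ranges: [-172.51, 172.51], [-57.92, 126.97], [3.15, 148.05], [-58.71, 238.71], [5.1, 150.11], [-179.66, 179.66]. Speed limits (degrees/s): [147.25, 147.25, 180, 180, 180, 180].

### API

Orientations are given as [roll, pitch, yaw] about the fixed x, y, z axes, in that order (R = Rz(yaw) Ry(pitch) Rx(roll)).
In Python, from plant import ctrl, vision, workorder gives the robot as it stands.
- The arm moves only by the tool jog_arm, never from a script. Its argument "deltas" is text: rows parted by semicolons, each of 7 numbers parted by spaces: the shift along the tool's x, y, z in mm, then the turn, a rotation vector about the tool's x, y, z in rad, then the opening, from -1 (shut) to 1 (fully open). A call has 1 to 12 rows; each row is the pose to reach, as a shift and turn from the pose commanded when the call began, along the tool's axes at that moment; what a row does not reach only later rows make up. A row lasts 1/10 s, in which the tool goes at most 50 mm and 8.59 degrees, less where a joint would pass 70% of its speed; a pose out of reach is approached as far as the arm can. A call with a gripper value outside its range is refused whole. The fingers move at their own pace and stop on an object; "newtons" is the grip in N (left out, the last holds). Time passes only in rows, so rows that repeat a pose let the fingers close. It gives the time, the measured TCP pose, the force, the opening and the grip force at its end, in the units of the state.
- ctrl.state(): the state, without advancing time (a new reading comes with each control period).
- vision.snapshot(name): name is "scene" or "top" or "wrist"; returns a dict with "image" (384x512x3 uint8, red, green, blue), "camera_matrix" (3x3 intrinsics, pixels), "extrinsics" (4x4, takes a point from world to camera coordinates). Camera axes: x right, y down, z forward; pixel columns grow to the right and rows downward; lengths in mm; the calibration is good to about 2 mm. A picture is of the moment at which its call begins. There is no depth.
- workorder.finish_job(): hands the job in; it is judged then, once.
The state is a dict: "clock": time; "joints": joint angles; "qvel": joint speeds; "effort": joint torques, N m; "tool_pos": TCP position; "orientation": TCP orientation; "ft_force": force on the tool from outside, world axes, zero at the start; "torque": the same for the moment, N m; "grip_width": finger opening in mm; "gripper_force": force on a finger pad.
Only numpy, scipy, OpenCV 4.12 (cv2) and the standard library are available. Lean on these libraries where they do the work, as an engineer would, in place of code of your own. Each camera call takes 0.05 s, during which the arm holds its last target. There are 200 camera calls.

## Working session

There is one attempt and no reset: what is moved stays moved. The work goes in short steps, Python scripts to look and compute and a tool call to move; the robot and the scene stay as the last step left them, time stands still between calls to the robot, and variables do not carry over. Pictures are saved under pics/ and viewed, at most 10 in all, crops included, and the job is handed in when it is done.

Besides the shell and the picture viewer there is one more tool, called by a JSON object that holds its "op" and its "data", one argument or row to a line. jog_arm: Moves the arm, as the interface text tells. Its arguments: {"type":"object","properties":{"deltas":{"type":"string"},"newtons":{"type":"number"}},"required":["deltas"]}

```bash
mkdir -p pics; ls; python3 - <<'E'
from plant import ctrl, vision, workorder
import cv2,numpy as np
for n in("scene","top"):
    s=vision.snapshot(n); cv2.imwrite(f"pics/{n}0.png",s["image"][:,:,::-1]); np.savez(f"{n}0.npz",**s)
    print(n,s["camera_matrix"].tolist(),np.round(s["extrinsics"],3).tolist())
print(ctrl.state(),ctrl.nose_length)
E
```

```text
pics
scene [[348.9572789003477, 0.0, 253.43366193232325], [0.0, 348.9572789003477, 193.48083338696338], [0.0, 0.0, 1.0]] [[-0.67, -0.742, 0.021, 487.073], [-0.342, 0.283, -0.896, 346.51], [0.659, -0.607, -0.444, 546.77], [0.0, 0.0, 0.0, 1.0]]
top [[358.66281798785394, 0.0, 252.76366158447786], [0.0, 358.66281798785394, 188.01602741704082], [0.0, 0.0, 1.0]] [[-0.007, -1.0, 0.006, 58.325], [-0.983, 0.006, -0.183, 640.175], [0.183, -0.008, -0.983, 953.515], [0.0, 0.0, 0.0, 1.0]]
{'clock': 0.1, 'joints': array([-7.79219554e+01,  3.05491509e+00,  9.24843796e+01,  9.31488392e-04,
        8.45691843e+01, -6.81784531e+00]), 'qvel': array([-0.01503941, -0.06081236, -0.15657937,  0.0377379 ,  0.08849562,
        0.07291864]), 'effort': array([-5.34399587e-04, -3.94905889e+01, -3.71364284e+01, -1.22368897e-04,
        3.91806301e-03, -2.28465524e-05]), 'tool_pos': array([ 202.30222671, -590.79268437,  249.16874515]), 'orientation': array([-1.79892398e+02, -1.37984703e-02,  1.88957879e+01]), 'ft_force': array([-0.06425837,  0.14842236, -0.0511474 ]), 'torque': array([0.00365178, 0.04590932, 0.01811485]), 'gripper_force': 0.0, 'grip_width': 85.42988226477934} 19.0
```

View pics/scene0.png

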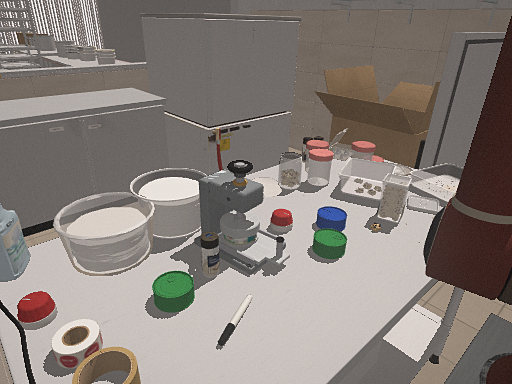

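View pics/top0.png

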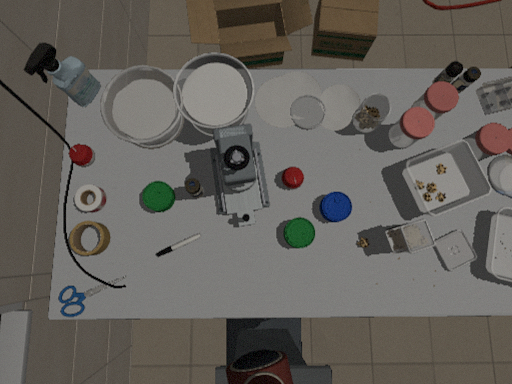

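The scene picture shows the press with its wheel at about (240,167) and the post at (280,242). In the top picture the wheel is at (236,157), the post cap at (246,217), the shaker at (194,186) and the timer at (292,177).

```bash
cat > h.py <<'E'
import numpy as np,cv2
def ray(s,uv,z):
    K,E=s["camera_matrix"],s["extrinsics"]; R,t=E[:3,:3],E[:3,3]
    c=-R.T@t; d=R.T@np.linalg.inv(K)@np.array([uv[0],uv[1],1.]); return c+d*(z-c[2])/d[2]
def proj(s,p):
    K,E=s["camera_matrix"],s["extrinsics"]; q=K@(E[:3,:3]@np.array(p,float)+E[:3,3]); return q[:2]/q[2]
def blobs(s,box,f):
    u0,v0,u1,v1=box; im=s["image"][v0:v1,u0:u1].astype(int); m=f(im).astype(np.uint8)
    n,l,st,c=cv2.connectedComponentsWithStats(m)
    return [(st[i].tolist()[:5],(c[i]+[u0,v0]).round(1)) for i in range(1,n) if st[i,4]>8]
def tri(s1,p1,s2,p2):
    P=[s["camera_matrix"]@s["extrinsics"][:3] for s in(s1,s2)]
    X=cv2.triangulatePoints(P[0],P[1],np.array(p1,float).reshape(2,1),np.array(p2,float).reshape(2,1)); return (X[:3]/X[3]).ravel()
E
python3 - <<'E'
from h import *
t=dict(np.load("top0.npz"));s=dict(np.load("scene0.npz"))
dark=lambda im:im.max(2)<60
red=lambda im:(im[...,0]>110)&(im[...,1]<60)
for nm,S,b in(("top wheel",t,(215,138,262,180)),("top post",t,(236,205,258,230)),("sc wheel",s,(222,155,262,180)),("sc post",s,(268,230,292,255))):
    print(nm,[(x,ray(S,x[1],234 if 'wheel' in nm else 80).round(1)) for x in blobs(S,b,dark)])
for x in blobs(t,(275,160,310,195),red): print("timer",x,ray(t,x[1],40))
for x in blobs(t,(180,172,206,202),lambda im:im.max(2)<90): print("shaker",x,ray(t,x[1],100))
a=np.hstack([cv2.resize(t["image"][125:230,180:312],None,fx=4,fy=4,interpolation=2)])
cv2.imwrite("pics/c0.png",a[:,:,::-1])
E
```

```text
top wheel [(([35, 0, 2, 11, 15], array([250.7, 142.1])), array([719.3,  59.4, 234. ])), (([0, 2, 35, 40, 739], array([228.7, 160.3])), array([674.8, 111.6, 234. ])), (([37, 12, 3, 7, 13], array([253. , 153.2])), array([691.9,  54.1, 234. ])), (([30, 40, 11, 2, 14], array([250.6, 178.7])), array([630.1,  60.2, 234. ]))]
top post [(([0, 9, 2, 10, 10], array([236.6, 218.5])), array([552.6,  98.7,  80. ])), (([6, 9, 7, 7, 38], array([245.3, 217.3])), array([555.7,  75. ,  80. ]))]
sc wheel [(([5, 5, 26, 18, 241], array([239.6, 167.8])), array([664.3, 107. , 234. ]))]
sc post [(([8, 7, 8, 6, 36], array([279.6, 239.1])), array([551.3,  77.4,  80. ]))]
timer ([17, 8, 11, 16, 97], array([297.3, 175.2])) [681.04843551 -75.55655284  40.        ]
timer ([15, 18, 4, 6, 14], array([291.7, 180.6])) [665.17079917 -58.87992173  40.        ]
shaker ([0, 0, 26, 28, 597], array([193.7, 185.8])) [640.01182472 214.06004373 100.        ]
```

View pics/c0.png

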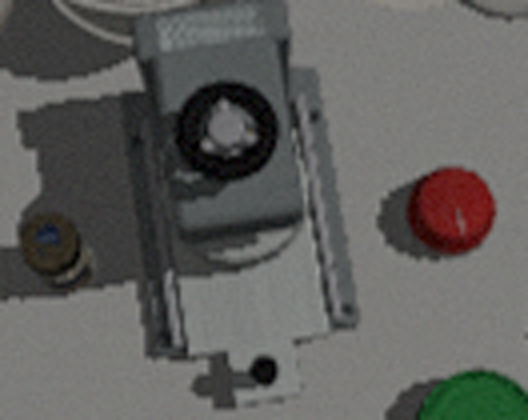

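```bash
python3 - <<'E'
from h import *
t=dict(np.load("top0.npz"));s=dict(np.load("scene0.npz"))
w=(236.4,157.1);p=(245.3,217.2)
W=ray(t,w,235);P=ray(t,p,78)
Ws=ray(s,(239.6,167.8),232);Ps=ray(s,(279.6,239.1),77)
print(W,Ws,tri(t,w,s,(239.6,167.8)));print(P,Ps,tri(t,p,s,(279.6,239.1)))
d=W-P;print(np.hypot(*d[:2]),np.degrees(np.arctan2(d[1],d[0])))
d=Ws-Ps;print(np.hypot(*d[:2]),np.degrees(np.arctan2(d[1],d[0])))
print(ray(t,(180+452/4,125+52),40),ray(t,(180+50/4,125+242/4),103))
E
```

```text
[682.25237353  93.36293759 235.        ] [668.00733916 103.82890827 232.        ] [683.92738785  92.63153269 224.53665276]
[556.18434079  75.03656878  78.        ] [554.31000767  74.05943569  77.        ] [555.48861639  74.39511074  76.76892957]
127.39311077416133 8.271086232343297
117.53001610339601 14.672431776728917
[675.78831987 -62.93686304  40.        ] [640.27566633 216.83393343 103.        ]
```

```bash
cat >> h.py <<'E'
from scipy.spatial.transform import Rotation as Ro
def delta(pos,yaw,frm=None):
    from plant import ctrl
    s=ctrl.state(); R=Ro.from_euler('xyz',s["orientation"],degrees=True)
    T=Ro.from_euler('xyz',[180,0,yaw],degrees=True)
    p=s["tool_pos"] if frm is None else np.array(frm)
    return (R.inv().apply(np.array(pos)-p)).round(1),(R.inv()*T).as_rotvec().round(3)
E
python3 -c "
from h import *
print(delta((682,93,350),-67),delta((202,-591,350),-67))"
```

```text
(array([ 675.3, -491.8,  -99.7]), array([-2.000e-03,  1.000e-03,  1.499e+00])) (array([-3.000e-01, -1.000e-01, -1.008e+02]), array([-2.000e-03,  1.000e-03,  1.499e+00]))
```

{"op": "jog_arm", "data": {
  "deltas": "0 0 -50 0 0 0 1;0 0 -100 0 0 0.1 1;45 -33 -100 0 0 0.25 1;85 -62 -100 0 0 0.4 1;125 -91 -100 0 0 0.55 1;165 -120 -100 0 0 0.7 1;205 -149 -100 0 0 0.85 1;245 -178 -100 0 0 1.0 1;285 -208 -100 0 0 1.15 1;325 -237 -100 0 0 1.3 1;365 -266 -100 0 0 1.4 1;405 -295 -100 0 0 1.499 1"
}}

```text
clock: 1.3
tool_pos: [471.8, -206.6, 349.9]
orientation: [180.0, 0.0, -66.8]
ft_force: [-0.2, -1.3, -0.2]
grip_width: 85.0
gripper_force: 0.0
```

```bash
python3 -c "
from h import *
from plant import ctrl
print(ctrl.state()['joints'],delta((682,93,340),-67))"
```

```text
[-3.19261062e+01 -1.44328728e+01  9.92827528e+01 -7.13989865e-03
  9.51695074e+01  1.24904089e+02] (array([-192.7, -311.1,    9.8]), array([0.   , 0.   , 0.003]))
```

{"op": "jog_arm", "data": {
  "deltas": "-24 -39 0 0 0 0 1;-48 -78 0 0 0 0 1;-72 -117 0 0 0 0 1;-96 -156 5 0 0 0 1;-120 -195 10 0 0 0 1;-144 -234 10 0 0 0 1;-168 -273 10 0 0 0 1;-190 -308 10 0 0 0 1;-190 -308 10 0 0 0 1;-190 -308 10 0 0 0 1"
}}

```text
clock: 2.3
tool_pos: [677.9, 89.5, 339.0]
orientation: [179.9, 0.0, -66.4]
ft_force: [0.9, -0.7, 0.1]
grip_width: 85.3
gripper_force: 0.0
```

```bash
python3 - <<'E'
from h import *
from plant import ctrl,vision
st=ctrl.state();print(st['joints'],st['tool_pos'],delta((682,93,340),-67))
s=vision.snapshot("wrist");cv2.imwrite("pics/w0.png",s["image"][:,:,::-1]);np.savez("w0.npz",**s)
print(proj(s,(682,93,237)),proj(s,(682,93,192)),np.round(s["extrinsics"],3).tolist())
E
```

```text
[ 1.30219204e+00  8.89214837e+00  7.77507460e+01 -2.52170379e-02
  9.34851074e+01  1.57718950e+02] [677.92708732  89.51496635 338.95517425] (array([-1.6, -5.1, -1.1]), array([0.002, 0.   , 0.01 ]))
[248.66194105 198.59299131] [249.43834749 184.35053659] [[-0.917, -0.4, 0.001, 657.399], [-0.382, 0.877, 0.293, 115.685], [-0.118, 0.268, -0.956, 519.772], [0.0, 0.0, 0.0, 1.0]]
```

View pics/w0.png

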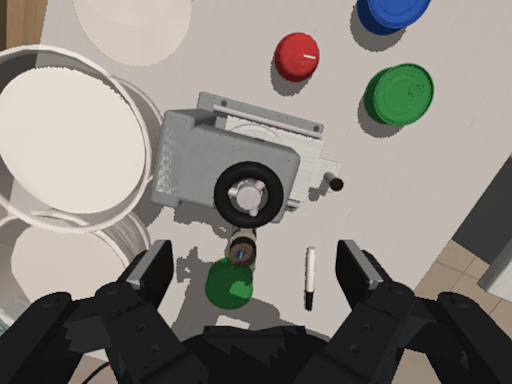

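The wrist view shows the wheel ring at about (249,194) and the post cap at (337,184). The shaker is at (241,250) and the timer at (297,57).

```bash
python3 - <<'E'
from h import *
s=dict(np.load("w0.npz"))
im=s["image"];m=np.zeros(im.shape[:2],np.uint8);m[150:240,205:295]=(im.max(2)<45)[150:240,205:295]
m=cv2.morphologyEx(m,cv2.MORPH_OPEN,np.ones((3,3)))
c=max(cv2.findContours(m,0,1)[0],key=cv2.contourArea);print(cv2.fitEllipse(cv2.convexHull(c)),cv2.boundingRect(c))
e=cv2.fitEllipse(cv2.convexHull(c))[0]
print("W",[ray(s,e,z).round(1) for z in(237,234,230)])
m[:]=0;m[172:196,322:350]=(im.max(2)<45)[172:196,322:350]
c=max(cv2.findContours(m,0,1)[0],key=cv2.contourArea);e=cv2.minEnclosingCircle(c);print(e,cv2.fitEllipse(c),ray(s,cv2.fitEllipse(c)[0],79))
E
```

```text
((248.0630340576172, 194.568115234375), (66.54210662841797, 69.07503509521484), 88.48017120361328) (214, 162, 69, 66)
W [array([683.9,  89.9, 237. ]), array([683.6,  90.8, 234. ]), array([683.1,  92. , 230. ])]
((335.9545593261719, 184.13636779785156), 6.3262739181518555) ((336.025146484375, 184.20416259765625), (11.086555480957031, 12.113680839538574), 102.98971557617188) [557.52886113  73.14328508  79.        ]
```

```bash
python3 -c "
from h import *
print(delta((683.2,91.8,280),-66.4),delta((683.2,91.8,229),-66.4))"
```

```text
(array([-0.7, -6.4, 59.6]), array([ 0.002,  0.   , -0.002])) (array([ -0.7,  -6.5, 110.6]), array([ 0.002,  0.   , -0.002]))
```

{"op": "jog_arm", "data": {
  "deltas": "-0.5 -4 15 0 0 0 1;-0.7 -6 30 0 0 0 1;-0.7 -6 40 0 0 0 1;-0.7 -6 50 0 0 0 1;-0.7 -6 55 0 0 0 1;-0.7 -6 55 0 0 0 1;-0.7 -6 55 0 0 0 1"
}}

```text
clock: 3.05
tool_pos: [683.3, 91.8, 285.7]
orientation: [-180.0, -0.0, -66.5]
ft_force: [0.4, -0.3, -0.1]
grip_width: 85.4
gripper_force: 0.0
```

```bash
python3 - <<'E'
from h import *
from plant import ctrl,vision
st=ctrl.state();print(st['tool_pos'],st['torque'],delta((683.2,91.8,229),-66.4))
s=vision.snapshot("wrist");im=s["image"];cv2.imwrite("pics/w1.png",im[:,:,::-1]);np.savez("w1.npz",**s)
print(proj(s,(683.2,91.8,237)))
E
```

```text
[683.34726109  91.81495981 285.73476727] [-0.00203245 -0.02652343 -0.04890966] (array([-0.1,  0.2, 56.7]), array([-0.001, -0.   , -0.002]))
[255.35218522 221.90370564]
```

View pics/w1.png

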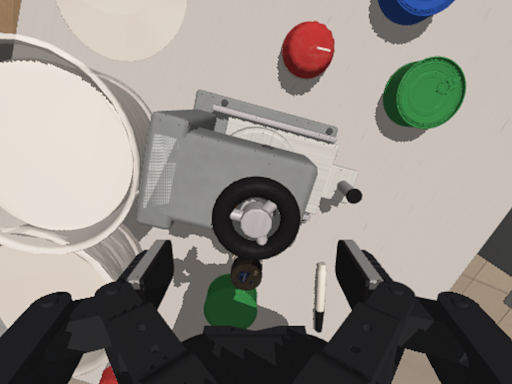

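The wheel is at about (256,218), centred between the fingers at (165,275) and (350,275). I'll refit the ring from this nearer view.

```bash
python3 - <<'E'
from h import *
s=dict(np.load("w1.npz"))
im=s["image"];m=np.zeros(im.shape[:2],np.uint8);m[168:256,200:310]=(im.max(2)<45)[168:256,200:310]
m=cv2.morphologyEx(m,cv2.MORPH_OPEN,np.ones((3,3)))
c=max(cv2.findContours(m,0,1)[0],key=cv2.contourArea);e=cv2.fitEllipse(cv2.convexHull(c));print(e,cv2.boundingRect(c))
print([ray(s,e[0],z).round(1) for z in(237,234,230)])
for z in(237,230,223):  # expected outline rows of true rim at guess
    a=np.linspace(0,6.28,60);q=np.array([proj(s,(683.2+31*np.cos(t),91.8+31*np.sin(t),z)) for t in a]);print(z,q.min(0),q.max(0))
E
```

```text
((255.4694061279297, 217.76942443847656), (82.45623779296875, 87.77478790283203), 89.24716186523438) (212, 177, 88, 79)
[array([684.3,  89. , 237. ]), array([683.8,  90.2, 234. ]), array([683.1,  91.7, 230. ])]
237 [209.01393228 176.90704438] [301.75314129 262.6881956 ]
230 [210.60077472 174.32109973] [300.10798199 257.4898333 ]
223 [212.08070629 171.91697093] [298.57359869 252.62518533]
```

{"op": "jog_arm", "data": {
  "deltas": "0 0 12 0 0 0 1;0 0 26 0 0 0 1;0 0 40 0 0 0 1;0 0 50 0 0 0 1;0 0 55 0 0 0 1;0 0 55 0 0 0 1;0 0 55 0 0 0 1",
  "newtons": 50
}}

```text
clock: 3.8
tool_pos: [683.4, 91.8, 230.6]
orientation: [-180.0, -0.0, -66.5]
ft_force: [0.1, -0.2, -0.8]
grip_width: 85.7
gripper_force: 0.0
```

{"op": "jog_arm", "data": {
  "deltas": "0 0 0 0 0 0 0.4;0 0 0 0 0 0 0.4;0 0 0 0 0 0 0.3;0 0 0 0 0 0 0.3;0 0 0 0 0 0 0.3;0 0 0 0 0 0 0.3"
}}

```text
clock: 4.4
tool_pos: [682.7, 91.4, 231.7]
orientation: [179.9, -0.0, -66.5]
ft_force: [-5.6, -2.2, 3.9]
grip_width: 60.2
gripper_force: 52.9
```

```bash
cat > st.py <<'E'
from plant import ctrl
import numpy as np
s=ctrl.state();np.set_printoptions(suppress=True,precision=2)
for k in("clock","joints","tool_pos","orientation","ft_force","torque","grip_width","gripper_force"):print(k,s[k])
E
python3 st.py
```

```text
clock 4.4
joints [  1.46  12.13  84.24  -0.05  83.71 157.98]
tool_pos [682.67  91.41 231.68]
orientation [179.92  -0.02 -66.51]
ft_force [-5.65 -2.16  3.94]
torque [-0.28  0.82  0.01]
grip_width 60.1610311136008
gripper_force 52.94023633003235
```

{"op": "jog_arm", "data": {
  "deltas": "0 0.8 -0.8 0 0 0 0.3;0 0.8 -1.2 0 0 -0.06 0.3;0 0.8 -1.9 0 0 -0.16 0.3;0 0.8 -2.6 0 0 -0.26 0.3;0 0.8 -3.3 0 0 -0.36 0.3;0 0.8 -4 0 0 -0.46 0.3;0 0.8 -4.7 0 0 -0.56 0.3;0 0.8 -5.4 0 0 -0.66 0.3;0 0.8 -6.1 0 0 -0.76 0.3;0 0.8 -6.8 0 0 -0.86 0.3;0 0.8 -7.4 0 0 -0.94 0.3;0 0.8 -7.8 0 0 -1 0.3"
}}

```text
clock: 5.6
tool_pos: [683.0, 91.9, 239.1]
orientation: [-179.9, -0.1, -9.1]
ft_force: [-1.7, 1.0, 1.9]
grip_width: 60.1
gripper_force: 53.6
```

```bash
python3 st.py
```

```text
clock 5.6
joints [  1.47  11.8   83.9    0.05  84.18 100.53]
tool_pos [682.98  91.95 239.08]
orientation [-179.93   -0.11   -9.07]
ft_force [-1.66  0.95  1.86]
torque [ 0.08  0.1  -0.22]
grip_width 60.12571160174171
gripper_force 53.6150336265564
```

{"op": "jog_arm", "data": {
  "deltas": "0 0 -0.7 0 0 -0.07 0.3;0 0 -1.6 0 0 -0.2 0.3;0 0 -2.6 0 0 -0.34 0.3;0 0 -3.6 0 0 -0.48 0.3;0 0 -4.6 0 0 -0.62 0.3;0 0 -5.5 0 0 -0.76 0.3;0 0 -6.5 0 0 -0.9 0.3;0 0 -7.5 0 0 -1.04 0.3;0 0 -8.5 0 0 -1.18 0.3;0 0 -9.5 0 0 -1.32 0.3;0 0 -10.5 0 0 -1.46 0.3;0 0 -11.1 0 0 -1.55 0.3"
}}

```text
clock: 6.8
tool_pos: [682.4, 92.8, 250.0]
orientation: [-180.0, -0.1, 79.9]
ft_force: [-3.0, 2.7, 2.5]
grip_width: 60.8
gripper_force: 53.6
```

```bash
python3 st.py
```

```text
clock 6.8
joints [ 1.51 11.43 83.28  0.15 85.26 11.63]
tool_pos [682.39  92.83 249.95]
orientation [-180.     -0.15   79.87]
ft_force [-3.02  2.75  2.5 ]
torque [ 0.43  0.29 -0.18]
grip_width 60.84857000900328
gripper_force 53.632997274398804
```

{"op": "jog_arm", "data": {
  "deltas": "0 0 -0.8 0 0 -0.06 0.3;0 0 -1.3 0 0 -0.14 0.3;0 0 -1.9 0 0 -0.22 0.3;0 0 -2.1 0 0 -0.25 0.3;0 0 -2.1 0 0 -0.25 0.3"
}}

```text
clock: 7.3
tool_pos: [682.2, 92.8, 251.7]
orientation: [-180.0, -0.1, 93.9]
ft_force: [-2.7, 4.2, 2.2]
grip_width: 60.2
gripper_force: 53.7
```

```bash
python3 st.py
```

```text
clock 7.3
joints [ 1.51 11.38 83.18  0.14 85.46 -2.45]
tool_pos [682.22  92.77 251.67]
orientation [-179.99   -0.14   93.94]
ft_force [-2.73  4.23  2.15]
torque [ 0.66  0.46 -0.02]
grip_width 60.230182167549756
gripper_force 53.676318526268005
```

{"op": "jog_arm", "data": {
  "deltas": "0 0 -0.6 0 0 -0.05 0.3;0 0 -1.0 0 0 -0.1 0.3;0 0 -1.4 0 0 -0.15 0.3;0 0 -1.7 0 0 -0.2 0.3"
}}

```text
clock: 7.7
tool_pos: [682.1, 92.7, 253.1]
orientation: [-180.0, -0.1, 105.5]
ft_force: [-3.4, 4.2, 0.7]
grip_width: 60.4
gripper_force: 53.6
```

```bash
python3 st.py
```

```text
clock 7.7
joints [  1.5   11.33  83.09   0.14  85.62 -13.99]
tool_pos [682.08  92.75 253.14]
orientation [-179.99   -0.14  105.48]
ft_force [-3.36  4.25  0.73]
torque [ 0.67  0.6  -0.25]
grip_width 60.42346925820118
gripper_force 53.62675487995148
```

{"op": "jog_arm", "data": {
  "deltas": "0 0 -0.35 0 0 -0.05 0.3;0 0 -0.7 0 0 -0.1 0.3;0 0 -1.1 0 0 -0.15 0.3;0 0 -1.4 0 0 -0.2 0.3"
}}

```text
clock: 8.1
tool_pos: [681.9, 92.7, 254.5]
orientation: [-180.0, -0.1, 116.9]
ft_force: [-3.9, 4.2, 1.7]
grip_width: 60.2
gripper_force: 53.6
```

```bash
python3 st.py
```

```text
clock 8.1
joints [  1.5   11.29  83.02   0.13  85.77 -25.45]
tool_pos [681.93  92.69 254.48]
orientation [-179.99   -0.15  116.94]
ft_force [-3.92  4.18  1.68]
torque [ 0.63  0.68 -0.2 ]
grip_width 60.15118933791193
gripper_force 53.62159073352814
```

{"op": "jog_arm", "data": {
  "deltas": "0 0 -0.5 0 0 -0.05 0.3;0 0 -0.9 0 0 -0.1 0.3;0 0 -1.3 0 0 -0.15 0.3;0 0 -1.6 0 0 -0.2 0.3"
}}

```text
clock: 8.5
tool_pos: [681.8, 92.7, 255.9]
orientation: [-180.0, -0.2, 128.4]
ft_force: [-4.0, 4.1, 0.9]
grip_width: 60.2
gripper_force: 53.6
```

```bash
python3 st.py
```

```text
clock 8.5
joints [  1.5   11.24  82.93   0.12  85.93 -36.9 ]
tool_pos [681.77  92.66 255.92]
orientation [-179.99   -0.16  128.4 ]
ft_force [-4.03  4.09  0.95]
torque [ 0.62  0.65 -0.25]
grip_width 60.20416604014372
gripper_force 53.628206849098206
```

{"op": "jog_arm", "data": {
  "deltas": "0 0 -0.4 0 0 -0.05 0.3;0 0 -0.7 0 0 -0.1 0.3;0 0 -1.1 0 0 -0.15 0.3;0 0 -1.4 0 0 -0.2 0.3"
}}

```text
clock: 8.9
tool_pos: [681.7, 92.5, 257.3]
orientation: [180.0, -0.2, 139.8]
ft_force: [-6.3, 3.3, 2.4]
grip_width: 60.0
gripper_force: 53.6
```

```bash
python3 st.py
```

```text
clock 8.9
joints [  1.5   11.19  82.85   0.11  86.07 -48.36]
tool_pos [681.69  92.52 257.3 ]
orientation [180.    -0.16 139.85]
ft_force [-6.32  3.25  2.42]
torque [ 0.55  0.72 -0.22]
grip_width 59.973827248677324
gripper_force 53.64710748195648
```

{"op": "jog_arm", "data": {
  "deltas": "0.3 0 -0.5 0 0 -0.05 0.3;0.6 0 -0.9 0 0 -0.1 0.3;0.6 0 -1.3 0 0 -0.15 0.3;0.6 0 -1.7 0 0 -0.2 0.3"
}}

```text
clock: 9.3
tool_pos: [681.5, 92.4, 258.9]
orientation: [180.0, -0.1, 151.3]
ft_force: [-3.5, 2.5, 0.9]
grip_width: 60.7
gripper_force: 53.6
```

```bash
python3 st.py
```

```text
clock 9.3
joints [  1.51  11.1   82.8    0.06  86.17 -59.79]
tool_pos [681.54  92.43 258.89]
orientation [179.98  -0.1  151.29]
ft_force [-3.53  2.48  0.92]
torque [ 0.37  0.54 -0.2 ]
grip_width 60.666010093340276
gripper_force 53.62897217273712
```

3.8 rad, no stop yet.

{"op": "jog_arm", "data": {
  "deltas": "0 0 -0.4 0 0 -0.05 0.3;0 0 -0.7 0 0 -0.1 0.3;0 0 -1.1 0 0 -0.15 0.3;0 0 -1.4 0 0 -0.2 0.3"
}}

```text
clock: 9.7
tool_pos: [681.5, 92.3, 260.3]
orientation: [180.0, -0.1, 162.7]
ft_force: [-3.8, 1.7, 0.9]
grip_width: 60.4
gripper_force: 53.6
```

```bash
python3 st.py
```

```text
clock 9.7
joints [  1.5   11.06  82.72   0.05  86.31 -71.25]
tool_pos [681.46  92.31 260.26]
orientation [179.98  -0.1  162.75]
ft_force [-3.84  1.67  0.94]
torque [ 0.37  0.53 -0.21]
grip_width 60.409432251947855
gripper_force 53.62934589385986
```

{"op": "jog_arm", "data": {
  "deltas": "0 0 -0.4 0 0 -0.05 0.3;0 0 -0.7 0 0 -0.1 0.3;0 0 -1.1 0 0 -0.15 0.3;0 0 -1.4 0 0 -0.2 0.3"
}}

```text
clock: 10.1
tool_pos: [681.5, 92.2, 261.6]
orientation: [180.0, -0.1, 174.2]
ft_force: [-4.0, 1.4, 0.5]
grip_width: 60.3
gripper_force: 53.6
```

```bash
python3 st.py
```

```text
clock 10.1
joints [  1.49  11.02  82.63   0.03  86.44 -82.71]
tool_pos [681.46  92.15 261.64]
orientation [179.98  -0.1  174.2 ]
ft_force [-4.04  1.44  0.46]
torque [ 0.29  0.66 -0.19]
grip_width 60.29006074832391
gripper_force 53.63447070121765
```

{"op": "jog_arm", "data": {
  "deltas": "0 0 -0.4 0 0 -0.05 0.3;0 0 -0.7 0 0 -0.1 0.3;0 0 -1.1 0 0 -0.15 0.3;0 0 -1.4 0 0 -0.2 0.3"
}}

```text
clock: 10.5
tool_pos: [681.4, 92.0, 263.0]
orientation: [180.0, -0.1, -174.3]
ft_force: [-4.0, 0.4, 0.8]
grip_width: 60.3
gripper_force: 53.6
```

```bash
python3 st.py
```

```text
clock 10.5
joints [  1.49  10.98  82.55   0.01  86.57 -94.17]
tool_pos [681.44  92.   263.03]
orientation [ 179.98   -0.1  -174.35]
ft_force [-4.03  0.44  0.82]
torque [ 0.16  0.62 -0.19]
grip_width 60.28112108848211
gripper_force 53.63959014415741
```

{"op": "jog_arm", "data": {
  "deltas": "0 0 -0.4 0 0 -0.05 0.3;0 0 -0.7 0 0 -0.1 0.3;0 0 -1.1 0 0 -0.15 0.3;0 0 -1.4 0 0 -0.2 0.3"
}}

```text
clock: 10.9
tool_pos: [681.5, 91.9, 264.5]
orientation: [180.0, -0.1, -162.9]
ft_force: [-3.8, -0.0, 0.4]
grip_width: 60.4
gripper_force: 53.6
```

```bash
python3 st.py
```

```text
clock 10.9
joints [   1.48   10.94   82.46    0.     86.7  -105.63]
tool_pos [681.48  91.85 264.48]
orientation [ 179.97   -0.09 -162.89]
ft_force [-3.82 -0.03  0.44]
torque [ 0.13  0.64 -0.2 ]
grip_width 60.42279275400701
gripper_force 53.64189326763153
```

{"op": "jog_arm", "data": {
  "deltas": "0 0 -0.4 0 0 -0.05 0.3;0 0 -0.7 0 0 -0.1 0.3;0 0 -1.1 0 0 -0.15 0.3;0 0 -1.4 0 0 -0.2 0.3"
}}

```text
clock: 11.3
tool_pos: [681.5, 91.7, 265.8]
orientation: [180.0, -0.1, -151.4]
ft_force: [-2.5, 0.1, 1.4]
grip_width: 60.4
gripper_force: 53.6
```

```bash
python3 st.py
```

```text
clock 11.3
joints [   1.48   10.9    82.37   -0.01   86.82 -117.08]
tool_pos [681.53  91.73 265.82]
orientation [ 179.97   -0.09 -151.45]
ft_force [-2.47  0.13  1.44]
torque [ 0.11  0.56 -0.22]
grip_width 60.42577440144028
gripper_force 53.627538084983826
```

{"op": "jog_arm", "data": {
  "deltas": "0 0 -0.5 0 0 -0.05 0.3;0 0 -0.8 0 0 -0.1 0.3;0 0 -1.2 0 0 -0.15 0.3;0 0 -1.5 0 0 -0.2 0.3"
}}

```text
clock: 11.7
tool_pos: [681.6, 91.6, 267.3]
orientation: [180.0, -0.1, -140.0]
ft_force: [-3.0, 0.1, 0.6]
grip_width: 60.5
gripper_force: 53.7
```

```bash
python3 st.py
```

```text
clock 11.7
joints [   1.47   10.87   82.28   -0.02   86.94 -128.52]
tool_pos [681.61  91.61 267.26]
orientation [ 179.97   -0.08 -140.01]
ft_force [-3.03  0.15  0.64]
torque [ 0.06  0.53 -0.4 ]
grip_width 60.467865023301584
gripper_force 53.699911236763
```

{"op": "jog_arm", "data": {
  "deltas": "0 0 0 0 0 0 0.3;0 0 0 0 0 0 0.3"
}}

```text
clock: 11.9
tool_pos: [681.6, 91.6, 267.3]
orientation: [180.0, -0.1, -140.1]
ft_force: [-3.3, -0.6, 0.0]
grip_width: 60.3
gripper_force: 53.7
```

```bash
python3 st.py
```

```text
clock 11.9
joints [   1.47   10.87   82.28   -0.03   86.94 -128.41]
tool_pos [681.61  91.62 267.26]
orientation [ 179.97   -0.08 -140.11]
ft_force [-3.35 -0.62  0.05]
torque [-0.05  0.66 -0.19]
grip_width 60.30519561779451
gripper_force 53.72564256191254
```

{"op": "jog_arm", "data": {
  "deltas": "0 0 0 0 0 0 1;0 0 0 0 0 0 1;0 0 0 0 0 0 1;0 0 0 0 0 0 1;0 0 -10 0 0 0 1;0 0 -30 0 0 0 1;0 0 -55 0 0 0 1;0 0 -70 0 0 0 1;0 0 -70 0 0 0 1"
}}

```text
clock: 12.8
tool_pos: [683.2, 92.0, 342.1]
orientation: [-179.8, 0.3, -140.0]
ft_force: [0.4, -0.6, 0.3]
grip_width: 85.5
gripper_force: 0.0
```

```bash
python3 st.py; python3 - <<'E'
from h import *
from plant import vision
for n in("scene",):
    s=vision.snapshot(n); c=s["image"][140:290,180:320]; cv2.imwrite("pics/s1.png",cv2.resize(c,None,fx=4,fy=4)[:,:,::-1])
ax=np.radians(8)
print(delta((540,72,337),-172),delta((557,74,337),-172))
E
```

```text
clock 12.8
joints [   1.49    9.29   77.02   -0.     93.3  -128.49]
tool_pos [683.24  91.98 342.08]
orientation [-179.76    0.31 -140.02]
ft_force [ 0.37 -0.61  0.28]
torque [0.02 0.03 0.04]
grip_width 85.48441192838682
gripper_force 0.0
(array([122.1,  76.3,   2.1]), array([-0.001,  0.003,  0.558])) (array([107.8,  66.9,   2.2]), array([-0.001,  0.003,  0.558]))
```

View pics/s1.png

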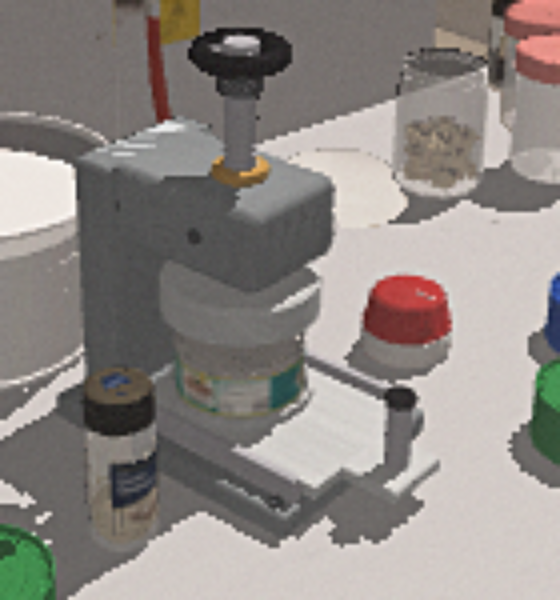

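Stem and bell are raised (wheel at (240,50) in the crop), the tin stands in its nest at (245,370), and the shaker and timer have not moved. Next is the post.

{"op": "jog_arm", "data": {
  "deltas": "30 19 0 0 0 0.12 1;60 38 0 0 0 0.25 1;90 57 0 0 0 0.39 1;108 67.5 20 0 0 0.52 1;108 67.5 60 0 0 0.558 1;108 67.5 100 0 0 0.558 1;108 67.5 140 0 0 0.558 1;108 67.5 170 0 0 0.558 1;108 67.5 180 0 0 0.558 1;108 67.5 180 0 0 0.558 1;108 67.5 180 0 0 0.558 1"
}}

```text
clock: 13.95
tool_pos: [556.6, 74.3, 158.8]
orientation: [-180.0, 0.1, -172.0]
ft_force: [-0.3, 0.2, -0.2]
grip_width: 85.2
gripper_force: 0.0
```

```bash
python3 - <<'E'
from h import *
from plant import vision,ctrl
print(ctrl.state()['tool_pos'],ctrl.state()['orientation'],delta((556.3,74.2,60),-172))
s=vision.snapshot("wrist");cv2.imwrite("pics/w2.png",s["image"][:,:,::-1]);np.savez("w2.npz",**s)
print(proj(s,(556.3,74.2,80)))
print(blobs(s,(200,200,312,330),lambda i:i.max(2)<45))
E
```

```text
[556.64425808  74.2765444  158.84517779] [-1.79987831e+02  9.63253901e-02 -1.71992235e+02] (array([ 0.5, -0. , 98.8]), array([-0.   ,  0.002,  0.   ]))
[253.27260214 205.70135419]
[([41, 0, 24, 16, 309], array([252.1, 206.4])), ([4, 126, 42, 4, 135], array([221.1, 327.7])), ([65, 126, 40, 4, 133], array([287.5, 327.7]))]
```

View pics/w2.png

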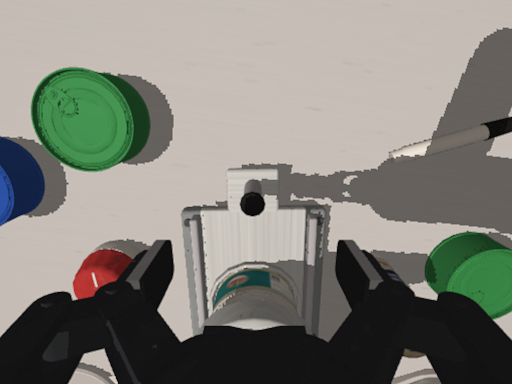

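The cap is at (252,204), predicted (253,206), so the tool is aligned. Descending to grip the post.

{"op": "jog_arm", "data": {
  "deltas": "0.3 0 20 0 0 0 1;0.3 0 45 0 0 0 1;0.3 0 70 0 0 0 1;0.3 0 90 0 0 0 1;0.3 0 98 0 0 0 1;0.3 0 98 0 0 0 1;0.3 0 98 0 0 0 0;0.3 0 98 0 0 0 -0.6;0.3 0 98 0 0 0 -0.9;0.3 0 98 0 0 0 -0.9;0.3 0 98 0 0 0 -0.9;0.3 0 98 0 0 0 -0.9"
}}

```text
clock: 15.2
tool_pos: [556.3, 72.7, 60.5]
orientation: [-179.8, 0.0, -172.0]
ft_force: [-0.9, -5.4, 2.4]
grip_width: 16.9
gripper_force: 48.5
```

{"op": "jog_arm", "data": {
  "deltas": "0 0 0 0 0 0 -0.9;0 0 0 0 0 0 -0.9"
}}

```text
clock: 15.4
tool_pos: [556.2, 72.7, 60.5]
orientation: [-179.8, 0.0, -172.0]
ft_force: [-0.1, -6.0, 2.1]
grip_width: 17.2
gripper_force: 48.5
```

```bash
python3 st.py
```

```text
clock 15.4
joints [ -0.07   5.58 109.07  -0.21  65.28 -98.01]
tool_pos [556.24  72.66  60.47]
orientation [-179.8     0.04 -171.98]
ft_force [-0.1  -5.97  2.13]
torque [-0.89  0.12 -0.02]
grip_width 17.199061035829487
gripper_force 48.53941798210144
```

{"op": "jog_arm", "data": {
  "deltas": "0 -0.7 0 0 0 0 -0.9;1 -1.2 0 0 0 0 -0.9;3 -1.2 0 0 0 0 -0.9;6 -1.2 0 0 0 0 -0.9;10 -1.2 0 0 0 0 -0.9;14 -1.2 0 0 0 0 -0.9;18 -1.2 0 0 0 0 -0.9;22 -1.2 0 0 0 0 -0.9;26 -1.2 0 0 0 0 -0.9;30 -1.2 0 0 0 0 -0.9;33 -1.2 0 0 0 0 -0.9;35 -1.2 0 0 0 0 -0.9"
}}

```text
clock: 16.6
tool_pos: [522.1, 67.4, 60.5]
orientation: [-179.9, 0.2, -172.0]
ft_force: [4.3, -4.9, 1.9]
grip_width: 17.3
gripper_force: 48.8
```

```bash
python3 st.py
```

```text
clock 16.6
joints [ -0.7    0.98 113.89  -0.11  64.95 -98.68]
tool_pos [522.08  67.39  60.48]
orientation [-179.88    0.16 -171.98]
ft_force [ 4.31 -4.86  1.91]
torque [-0.76 -0.52 -0.03]
grip_width 17.266875252821315
gripper_force 48.77572417259216
```

{"op": "jog_arm", "data": {
  "deltas": "1 -0.5 0 0 0 0 -0.9;4 -0.9 0 0 0 0 -0.9;8 -1 0 0 0 0 -0.9;13 -1.1 0 0 0 0 -0.9;18 -1.2 0 0 0 0 -0.9;23 -1.3 0 0 0 0 -0.9;28 -1.4 0 0 0 0 -0.9;33 -1.5 0 0 0 0 -0.9;37 -1.6 0 0 0 0 -0.9;41 -1.7 0 0 0 0 -0.9;44 -1.8 0 0 0 0 -0.9;46 -1.8 0 0 0 0 -0.9"
}}

```text
clock: 17.8
tool_pos: [476.0, 60.2, 60.4]
orientation: [180.0, 0.1, -172.0]
ft_force: [3.0, -0.4, 5.8]
grip_width: 17.2
gripper_force: 48.5
```

{"op": "jog_arm", "data": {
  "deltas": "1 0 0 0 0 0 -0.9;2 0 0 0 0 0 -0.9;3 0 0 0 0 0 -0.9;4 0 0 0 0 0 -0.9;5 0 0 0 0 0 -0.9;5.5 0 0 0 0 0 -0.9;5.5 0 0 0 0 0 -0.9"
}}

```text
clock: 18.5
tool_pos: [472.2, 59.6, 60.5]
orientation: [180.0, 0.4, -172.0]
ft_force: [9.8, 0.2, 0.8]
grip_width: 17.3
gripper_force: 48.9
```

```bash
python3 st.py
```

```text
clock 18.5
joints [ -1.81  -6.23 120.82   0.08  65.06 -99.84]
tool_pos [472.17  59.61  60.51]
orientation [ 179.99    0.35 -172.  ]
ft_force [9.78 0.16 0.81]
torque [-0.03 -1.43 -0.01]
grip_width 17.296710034755435
gripper_force 48.94747316837311
```

{"op": "jog_arm", "data": {
  "deltas": "0.7 0 0 0 0 0 -0.9;1.4 0 0 0 0 0 -0.9;1.4 0 0 0 0 0 -0.9"
}}

```text
clock: 18.8
tool_pos: [472.1, 59.6, 60.6]
orientation: [180.0, 0.6, -172.0]
ft_force: [15.9, 0.0, -4.2]
grip_width: 16.9
gripper_force: 49.3
```

{"op": "jog_arm", "data": {
  "deltas": "0 0 0 0 0 0 1;0 0 0 0 0 0 1;0 0 0 0 0 0 1;0 0 0 0 0 0 1;0 0 0 0 0 0 1;0 0 -15 0 0 0 1;0 0 -45 0 0 0 1;0 0 -85 0 0 0 1;0 0 -120 0 0 0 1;0 0 -150 0 0 0 1;0 0 -160 0 0 0 1;0 0 -160 0 0 0 1"
}}

```text
clock: 20.0
tool_pos: [469.8, 59.0, 221.0]
orientation: [-180.0, 0.2, -172.0]
ft_force: [0.9, 0.1, 0.2]
grip_width: 85.2
gripper_force: 0.0
```

```bash
python3 - <<'E'
from h import *
from plant import vision,ctrl
s=vision.snapshot("scene");t=vision.snapshot("top")
a=cv2.resize(s["image"][140:290,170:320],(400,400));b=cv2.resize(t["image"][120:270,170:320],(400,400))
cv2.imwrite("pics/f.png",np.hstack([a,b])[:,:,::-1])
E
```

```text
(no output)
```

View pics/f.png

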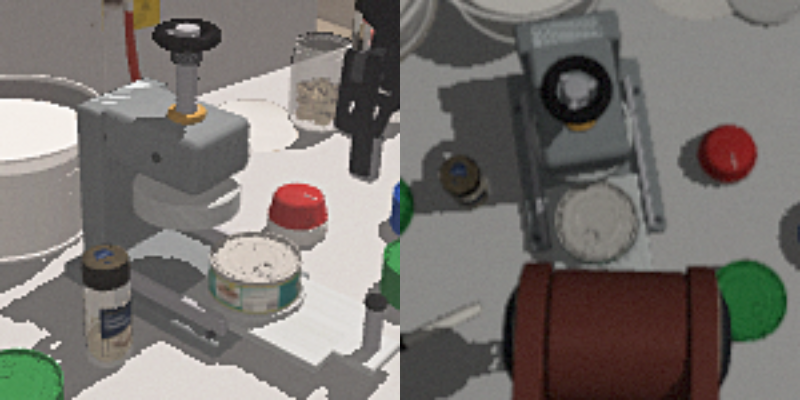

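The left crop shows the carrier fully out, with the tin in its nest at (255,275), the post free at (375,320), and the wheel and bell still raised. The shaker and timer have not moved, and the gripper is clear.

```bash
python3 -c "
from plant import workorder
print(workorder.finish_job())"
```

```text
the job is handed in; nothing more can be done
None
```

I handed the job in at 20 s on the clock. The wheel is wound up about 5 rad onto the stop (roughly 25 N by my torque estimate, before release). The carrier is drawn out 85 mm to its end with the tin still in its nest, and the shaker and timer look unmoved. No verdict came back.

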